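Empty the meal sealer's catch tray into the divided tote

ROBOT

A 6-joint arm with a two-finger parallel gripper is mounted at the origin on the work surface. World frame = base frame: x ahead of the robot, y to its left, z up, the work surface at z = 0. Lengths are in m, angles in rad, forces in N, time in s.
With the tool pointing down it reaches from about 0.35 to 0.775 m from the base axis. Payload 7.3 kg.
Tool frame: the origin (TCP) lies at the very end of the fingers, on their centre line; the grasp point (between the pads) lies 19 mm behind it; z points along the fingers, y is the direction in which the jaws open and shut (so a half turn about z gives the same grasp; the last joint's range is limited). The gripper opens to 92 mm and grips with 3 to 60 N. Pads are 19 mm wide; open, the fingers measure 130 mm over their backs; the gripper's body (75 mm by 190 mm) begins 47 mm behind the grasp point.
Start: joints at [-1.473, 0.342, 1.524, -0, 1.275, -0.146], TCP at [0.127, -0.509, 0.227] pointing down, gripper open.
Joint ranges: [-2.53, 2.53], [-0.77, 2.02], [0.04, 2.7], [-1, 4.14], [0.28, 2.66], [-3.11, 3.11]. Speed limits (rad/s): [2.57, 2.57, 3.14, 3.14, 3.14, 3.14].

INTERFACE

Orientations are given as [roll, pitch, yaw] about the fixed x, y, z axes, in that order (R = Rz(yaw) Ry(pitch) Rx(roll)).
In Python, from cell import robot gives the robot as it stands. The module is installed in compiled form; this text tells all that it offers.
- The arm moves only by the tool carry_out, never from a script. Its argument "series" is a list of rows, each an object with "jaw": the opening in per cent of the stroke, from 0 (shut) to 100 (fully open); "travel": the shift along the tool's x, y, z in units of 60 mm (1.0 is 60 mm), a list of three; "twist": the turn about the tool's z in units of 6 degrees (1.0 is 6 degrees). A call has 1 to 8 rows; each row shifts and turns the commanded pose from where the row before left it, along the tool's axes as they then stand; what a row does not reach is not made up. A row lasts 1/8 s, in which the tool goes at most 62.5 mm and 10.7 degrees, less where a joint would pass 70% of its speed; a pose out of reach is approached as far as the arm can. A call is refused whole if a number of a shift passes 1 or a number of a turn 1, either way. A call with a gripper value outside its range is refused whole. The fingers move at their own pace and stop on an object; "squeeze" is the grip in N (left out, the last holds). Time passes only in rows, so rows that do not move let the fingers close. It gives the time, the measured TCP pose, the force and the opening at its end, in the units of the state.
- robot.observe(): the state, without advancing time (a new reading comes with each control period).
- robot.read_camera(name): name is "scene" or "side" or "wrist"; returns the picture (480x640x3 uint8, blue, green, red); there is no depth.
- robot.calibration(name): a dict with "intrinsics" (3x3 intrinsics, pixels), "cam_to_world" (4x4, takes a point from camera to world coordinates); the wrist camera has in their place "tool_from_camera" (4x4, takes a point from camera to tool coordinates, whose origin is the TCP and whose axes are the flange's). Camera axes: x right, y up, looking along -z (the intrinsics and any distortion apply to the point x, -y, -z); pixel columns grow to the right and rows downward; lengths in m; the calibration is good to about 2 mm. A picture is of the moment at which its call begins: read the wrist's pose just before it. calibration takes no time and is no camera call.
- robot.hand_in(): hands the job in, once; it reports no verdict.
Trained networks look in the newest picture that a camera, given by its name, has taken for a name from the list of things; names that differ only in an ending like _2 or _b are one class to them, and where a whole thing is asked for, a point or a joint stands for the part that bears it (a point fixed in the world has none). Each returns a list of dicts, best first, with "score" (0 to 1); they miss things now and then, are a little off and sometimes report something else, mostly with a low value. They report only what shows in the picture. A call takes as long as a camera call.
- robot.regions_of(camera, query): "pixels" (480x640 bool, what is visible of it) and "xy" ([column, row] in pixels, amid what is visible of it).
The state is a dict: "time": time; "qpos": joint angles; "qvel": joint speeds; "joint_efforts": joint torques, N m; "tool_pos": TCP position; "tool_rot": TCP orientation; "contact_force": force on the tool from outside, world axes, zero at the start; "torque": the same for the moment, N m; "opening": finger opening in m.
Only numpy, scipy, OpenCV 4.12 (cv2) and the standard library are available. Lean on these libraries where they do the work, as an engineer would, in place of code of your own. Each camera call takes 0.05 s, during which the arm holds its last target. There are 200 camera calls.

TASK

The sealing machine has finished three meal packs: pull its catch tray all the way out, then collect the packs into the grey tote, the two rectangular cartons side by side flat on the floor of the large compartment and the round pot in the small one. Keep the packs upright and set them down gently without dropping them. Leave the mug, the jar and the tin where they are.

Things in the scene. Friction and masses are not known exactly. Their poses are not given: they have to be found in the camera images.
- sealer: countertop tray-sealing machine, white, steel top, 320 mm deep (its x), 370 wide (its y), 195 tall, film roll on top to 255 at the rear; fixed. Origin: on the counter under its centre. Its front face lies 160 mm from the origin towards its -x; the tray slides out level along its -x from a slot 95 mm high under the head. Packs in the shut tray cannot be reached from above.
- tray (a joint): how far the catch tray is pulled out, m: 0 = fully home, 0.18 = fully out (end stop). It starts nearly home. It slides with about 3 N of friction (more if moved fast) and stays where it is left.
- tray_grip (a point): middle of the tray's handle, moving with the tray: a round aluminium bar 12 mm thick and 120 mm long, running along the sealer's y, its axis 45 mm above the counter and 85 mm in front of the tray's front panel (which is flush with the machine's front when home). Clear space on both sides of the bar.
- tray_floor (a point): centre of the tray's inner floor, 15 mm above the counter, moving with the tray; axes as the sealer's. Aluminium tray, inside 160 mm (x) by 310 mm (y); side and back walls 25 mm above the floor, front panel 27 mm. The three packs stand in a row across it (along y), about 95 mm apart, in any order.
- carton_a: sealed meal carton, a rectangular kraft-card box 110 x 46 x 50 mm (x, y, z) with a white top film; 150 to 310 g. Origin: centre of its underside; x along its length, z up. It stands loose in the catch tray, its length roughly along the tray's slide direction. The two cartons are alike.
- carton_b: sealed meal carton, a rectangular kraft-card box 110 x 46 x 50 mm (x, y, z) with a white top film; 150 to 310 g. Origin: centre of its underside; x along its length, z up. It stands loose in the catch tray, its length roughly along the tray's slide direction. The two cartons are alike.
- pot: sealed round pot of kraft card with a white top film, 62 mm across and 50 mm tall; 140 to 280 g. Origin: centre of its underside, z up. It stands loose in the catch tray.
- tote: open grey plastic tote 306 x 160 mm (x, y), 60 mm tall, walls and floor 5 mm (rim lip 4 mm wider all round), standing loose on the counter, 1.1 kg. Origin: centre of its underside; x along its length. One divider 6 mm thick across it, its top 58 mm above the counter, leaves a large compartment towards -x and a small one towards +x.
- tote_large (a point): centre of the large compartment's floor (5 mm above the counter): inside 180 mm (tote x) by 150 mm (tote y); axes as the tote's. Both cartons fit beside each other with their lengths along the tote's y.
- tote_small (a point): centre of the small compartment's floor (5 mm above the counter): inside 110 mm (tote x) by 150 mm (tote y); axes as the tote's. For the round pot.
- mug: white mug, 82 mm across, 95 mm tall, handle at its +y; bystander. Origin: centre of its underside.
- jar: jar with a steel cap, 72 mm across, 110 mm tall; bystander. Origin: centre of its underside.
- tin: small plain steel tin, 56 mm across, 50 mm tall; bystander. Origin: centre of its underside.

How it is judged:
By the outcome, as a careful person would: the job done as asked, in the order asked, and still so for the second after the job is handed in, with the robot touching nothing.
It also fails if it takes over 69 s, if anything falls off the work surface, if the arm or the gripper's body presses on something with over 40 N, if the wrist force passes 120 N, or if a joint passes its speed limit or range.

## Working session

There is one attempt and no reset: what is moved stays moved. The work goes in short steps, Python scripts to look and compute and a tool call to move; the robot and the scene stay as the last step left them, time stands still between calls to the robot, and variables do not carry over. Pictures are saved under pics/ and viewed, about 8 in all and at most 12, crops included, and the job is handed in when it is done.

Besides the shell and the picture viewer there is one more tool, called after "Call:" by a JSON object that holds its "api" and its "payload", one argument or row to a line. carry_out: Moves the arm, as the interface text tells. Its arguments: {"type":"object","properties":{"series":{"type":"array"},"squeeze":{"type":"number"}},"required":["series"]}

```bash
mkdir -p pics; cat > h.py <<'E'
import numpy as np, cv2
from cell import robot
def ray(cam,uv,st=None):
    c=robot.calibration(cam);K=np.array(c['intrinsics'])
    if cam=='wrist':
        from scipy.spatial.transform import Rotation as R
        st=st or robot.observe();T=np.eye(4);r=np.array(st['tool_rot'])
        T[:3,:3]=R.from_euler('xyz',r).as_matrix() if r.shape==(3,) else r
        T[:3,3]=st['tool_pos'];M=T@np.array(c['tool_from_camera'])
    else: M=np.array(c['cam_to_world'])
    p=np.linalg.inv(K)@[uv[0],uv[1],1];d=M[:3,:3]@[p[0],-p[1],-p[2]]
    return M[:3,3],d
def at(cam,uv,z,st=None):
    o,d=ray(cam,uv,st);return o+d*(z-o[2])/d[2]
def proj(cam,P):
    c=robot.calibration(cam);K=np.array(c['intrinsics'])
    M=np.linalg.inv(np.array(c['cam_to_world']));q=M@[*P,1];p=K@[q[0],-q[1],-q[2]];return p[:2]/p[2]
E
python3 - <<'E'
from h import *
s=robot.observe();print({k:np.round(v,3).tolist() for k,v in s.items()})
for c in('scene','side'):
    im=robot.read_camera(c);cv2.imwrite(f'pics/{c}0.png',im)
    cal=robot.calibration(c);print(c,cal.keys(),np.round(cal['cam_to_world'],2).tolist())
    for q,z in(('sealer',.195),('tray_grip',.045),('tote',.06),('mug',.05),('jar',.05),('tin',.025),('carton_a',.05),('pot',.05)):
        for r in robot.regions_of(c,q)[:3]: print(q,round(r['score'],2),np.round(r['xy']),np.round(at(c,r['xy'],z),3),r['pixels'].sum())
E
```

```text
{'time': 0.0, 'qpos': [-1.473, 0.343, 1.525, -0.0, 1.275, -0.146], 'qvel': [0.001, -0.001, 0.001, 0.002, -0.0, 0.002], 'joint_efforts': [-0.0, -43.124, -24.422, 0.072, 0.056, -0.0], 'tool_pos': [0.127, -0.509, 0.226], 'tool_rot': [-3.14, -0.0, 0.244], 'contact_force': [0.037, 0.464, 0.041], 'torque': [-0.045, -0.018, -0.012], 'opening': 0.092}
scene dict_keys(['intrinsics', 'cam_to_world']) [[0.76, -0.62, 0.19, 0.78], [0.64, 0.73, -0.22, -0.23], [-0.0, 0.29, 0.96, 1.03], [0.0, 0.0, 0.0, 1.0]]
sealer 0.67 [417.  71.] [0.541 0.402 0.195] 24644
tray_grip 0.56 [375. 136.] [0.532 0.297 0.045] 3287
tray_grip 0.45 [246. 198.] [ 0.401 -0.024  0.045] 521
tray_grip 0.19 [231. 295.] [ 0.531 -0.212  0.045] 11318
tote 0.67 [228. 293.] [ 0.526 -0.212  0.06 ] 11338
mug 0.59 [368. 318.] [ 0.791 -0.06   0.05 ] 1593
jar 0.7 [231. 292.] [ 0.528 -0.207  0.05 ] 11374
jar 0.66 [146. 406.] [ 0.556 -0.489  0.05 ] 1582
tin 0.75 [246. 195.] [ 0.389 -0.013  0.025] 485
carton_a 0.77 [418. 143.] [0.623 0.347 0.05 ] 245
carton_a 0.46 [353. 104.] [0.437 0.332 0.05 ] 151
side dict_keys(['intrinsics', 'cam_to_world']) [[0.83, -0.53, 0.16, 0.8], [0.55, 0.79, -0.25, -0.33], [0.0, 0.3, 0.95, 1.29], [0.0, 0.0, 0.0, 1.0]]
sealer 0.68 [392.  75.] [0.539 0.403 0.195] 21914
tray_grip 0.91 [362. 134.] [0.531 0.307 0.045] 2741
tote 0.64 [247. 296.] [ 0.535 -0.205  0.06 ] 9716
mug 0.95 [373. 309.] [ 0.794 -0.066  0.05 ] 1311
mug 0.43 [360. 133.] [0.526 0.306 0.05 ] 2788
jar 0.75 [184. 409.] [ 0.563 -0.485  0.05 ] 1161
tin 0.79 [249. 206.] [ 0.396 -0.011  0.025] 488
carton_a 0.62 [398. 144.] [0.624 0.334 0.05 ] 178
pot 0.21 [390.  76.] [0.502 0.495 0.05 ] 21879
```

View pics/scene0.png

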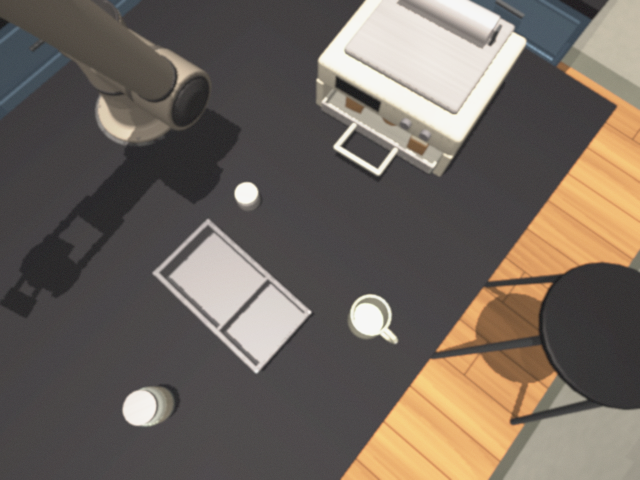

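The scene view shows the handle bar from about (337,148) to (380,172) and the tray slightly open. The middle pack under the head looks round, at about (392,118). Tote rim corners are at (209,221), (310,313), (258,370) and (154,272), with the large compartment at upper left. The tin is at (247,196), the mug at (368,318) and the jar at (146,406).

```bash
python3 - <<'E'
from h import *
# tote by minAreaRect of the mask mapped to rim plane
for c in('scene','side'):
    im=robot.read_camera(c)
    for q,z in(('tote',.06),('tray_grip',.045)):
        r=robot.regions_of(c,q)[0];ys,xs=np.nonzero(r['pixels'])
        P=np.array([at(c,(x,y),z)[:2] for x,y in zip(xs,ys)],np.float32)
        print(c,q,cv2.minAreaRect(P*1000), np.round(cv2.boxPoints(cv2.minAreaRect(P))).tolist() if 0 else '')
p=lambda *a:[print(np.round(at('scene',u,z),3)) for u,z in a]
print('handle');p(((337,148),.051),((380,172),.051))
print('tote');p(((209,221),.06),((310,313),.06),((258,370),.06),((154,272),.06))
im=robot.read_camera('scene');A=cv2.resize(im[70:190,300:460],None,fx=5,fy=5,interpolation=cv2.INTER_CUBIC)
cv2.imwrite('pics/crop1.png',A)
E
```

```text
Traceback (most recent call last):
  File "h.py", line 14, in at
    o,d=ray(cam,uv,st);return o+d*(z-o[2])/d[2]
        ~~~^^^^^^^^^^^
  File "h.py", line 4, in ray
    c=robot.calibration(cam);K=np.array(c['intrinsics'])
ValueError: time passes only in moves, steps and waits
```

Calibration calls are limited per instant, so I'll cache them.

```bash
sed -i 's/robot.calibration(cam)/cal(cam)/; s/^from cell import robot/from cell import robot\nfrom functools import lru_cache\n@lru_cache\ndef cal(c): return robot.calibration(c)/' h.py; python3 - <<'E'
from h import *
for c in('scene','side'):
    im=robot.read_camera(c)
    if c=='scene': cv2.imwrite('pics/crop1.png',cv2.resize(im[70:190,300:460],None,fx=5,fy=5,interpolation=cv2.INTER_CUBIC))
    for q,z in(('tote',.06),('tray_grip',.045)):
        r=robot.regions_of(c,q)[0];ys,xs=np.nonzero(r['pixels'])
        P=np.array([at(c,(x,y),z)[:2] for x,y in zip(xs,ys)],np.float32)
        print(c,q,cv2.minAreaRect(P*1000))
p=lambda *a:[print(np.round(at('scene',u,z),3)) for u,z in a]
print('handle');p(((337,148),.051),((380,172),.051))
print('tote');p(((209,221),.06),((310,313),.06),((258,370),.06),((154,272),.06))
E
```

```text
scene tote ((528.0833129882812, -207.6197509765625), (169.45294189453125, 317.3287658691406), 88.20514678955078)
scene tray_grip ((529.8360595703125, 282.1501770019531), (318.32196044921875, 140.60595703125), 5.156000137329102)
side tote ((530.5394287109375, -207.52474975585938), (169.86370849609375, 316.97064208984375), 87.99947357177734)
side tray_grip ((531.7254638671875, 281.904052734375), (321.2892150878906, 140.58743286132812), 4.982085704803467)
handle
[0.483 0.211 0.051]
[0.601 0.227 0.051]
tote
[ 0.381 -0.121  0.06 ]
[ 0.689 -0.132  0.06 ]
[ 0.683 -0.29   0.06 ]
[ 0.371 -0.284  0.06 ]
```

View pics/crop1.png

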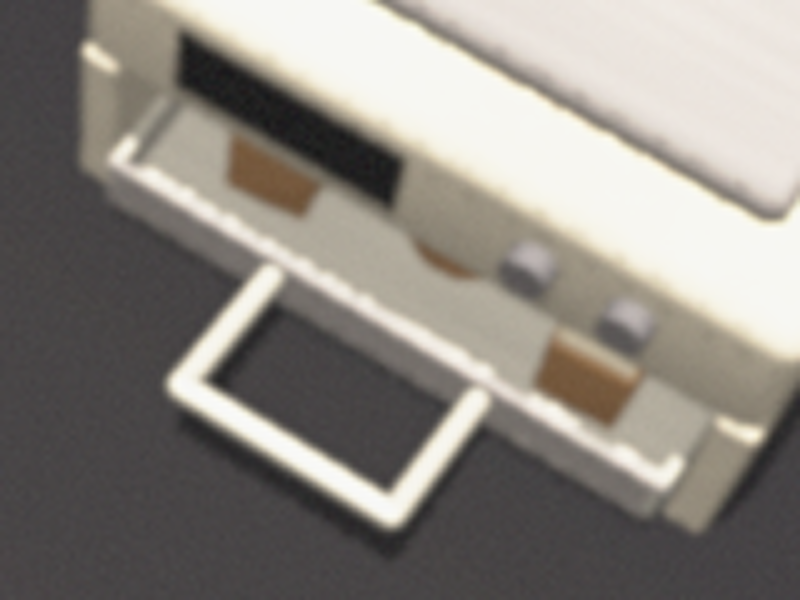

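```bash
cat >> h.py <<'E'
import json
def go(x,y,z,yaw,n,start=None):
    """rows from current (or given) tool pose, tool pointing down; prints rounded rows"""
    if start is None:
        s=robot.observe();start=(*s['tool_pos'],s['tool_rot'][2])
    p=np.array(start[:3],float);a=start[3];t=np.array([x,y,z])
    d=(t-p)/n; da=(yaw-a)/n
    out=[]
    for i in range(n):
        rem=(t-p)/(n-i); 
        loc=np.array([np.cos(a)*rem[0]+np.sin(a)*rem[1],np.sin(a)*rem[0]-np.cos(a)*rem[1],-rem[2]])
        k=np.round(loc/.06,3); w=round(-(yaw-a)/(n-i)/np.radians(6),3)
        out.append((k.tolist(),w)); q=k*.06
        p=p+[np.cos(a)*q[0]+np.sin(a)*q[1],np.sin(a)*q[0]-np.cos(a)*q[1],-q[2]]; a-=w*np.radians(6)
    for o in out: print(o)
    return (*p,a)
E
python3 - <<'E'
from h import *
print([np.round(at('scene',u,0),3).tolist() for u in((317,104),(439,176))])
print([np.round(at('scene',u,.045),3).tolist() for u in((335.6,147),(378.4,174.4))])
e=go(.40,-.12,.2,.087,8);print(e);go(.539,.19,.16,.087,6,e)
E
```

```text
[[0.347, 0.299, 0.0], [0.709, 0.336, 0.0]]
[[0.477, 0.214, 0.045], [0.6, 0.223, 0.045]]
([0.748, -0.65, 0.056], np.float64(0.187))
([0.735, -0.665, 0.056], np.float64(0.187))
([0.722, -0.679, 0.056], np.float64(0.187))
([0.709, -0.693, 0.056], np.float64(0.187))
([0.695, -0.706, 0.055], np.float64(0.187))
([0.682, -0.72, 0.056], np.float64(0.188))
([0.667, -0.733, 0.055], np.float64(0.187))
([0.652, -0.746, 0.056], np.float64(0.188))
(np.float64(0.39997499594968283), np.float64(-0.12002857559182076), np.float64(0.19999511856097812), np.float64(0.08699020736783492))
([0.46, -0.824, 0.111], np.float64(-0.0))
([0.459, -0.824, 0.111], np.float64(-0.0))
([0.46, -0.825, 0.111], np.float64(-0.0))
([0.459, -0.824, 0.111], np.float64(-0.0))
([0.46, -0.825, 0.111], np.float64(-0.0))
([0.459, -0.824, 0.112], np.float64(-0.0))
```

```bash
python3 - <<'E'
from h import *
e=go(.40,-.12,.2,.95,8);print(e);e=go(.535,.249,.16,1.658,8,e);print(e);go(.535,.249,.026,1.658,3,e)
E
```

```text
([0.748, -0.65, 0.056], np.float64(-0.843))
([0.803, -0.582, 0.056], np.float64(-0.843))
([0.851, -0.508, 0.056], np.float64(-0.843))
([0.892, -0.431, 0.056], np.float64(-0.843))
([0.927, -0.351, 0.055], np.float64(-0.843))
([0.954, -0.268, 0.056], np.float64(-0.843))
([0.974, -0.183, 0.055], np.float64(-0.843))
([0.987, -0.097, 0.056], np.float64(-0.842))
(np.float64(0.39997470830832293), np.float64(-0.11999332420049685), np.float64(0.19999511856097812), np.float64(0.9499857093089513))
([0.789, -0.218, 0.083], np.float64(-0.845))
([0.805, -0.148, 0.083], np.float64(-0.845))
([0.815, -0.076, 0.083], np.float64(-0.845))
([0.819, -0.004, 0.084], np.float64(-0.845))
([0.816, 0.069, 0.083], np.float64(-0.845))
([0.806, 0.14, 0.084], np.float64(-0.845))
([0.791, 0.211, 0.083], np.float64(-0.846))
([0.769, 0.281, 0.084], np.float64(-0.845))
(np.float64(0.5350264140947892), np.float64(0.24900736210081695), np.float64(0.1599751185609781), np.float64(1.6579959736729712))
([-0.0, -0.0, 0.744], np.float64(-0.0))
([-0.0, -0.0, 0.744], np.float64(-0.0))
([-0.0, -0.0, 0.745], np.float64(-0.0))
```

Call:
{"api": "carry_out", "payload": {
  "series": [
    {"jaw":40,"travel":[0.75,-0.65,0.05],"twist":-0.84},
    {"jaw":40,"travel":[0.8,-0.58,0.05],"twist":-0.84},
    {"jaw":40,"travel":[0.85,-0.51,0.05],"twist":-0.84},
    {"jaw":40,"travel":[0.89,-0.43,0.05],"twist":-0.84},
    {"jaw":40,"travel":[0.93,-0.35,0.06],"twist":-0.84},
    {"jaw":40,"travel":[0.95,-0.27,0.06],"twist":-0.84},
    {"jaw":40,"travel":[0.97,-0.18,0.06],"twist":-0.84},
    {"jaw":40,"travel":[0.99,-0.1,0.06],"twist":-0.84}
  ]
}}

```text
time: 2.3
tool_pos: [0.4011, -0.1189, 0.2005]
tool_rot: [3.14, -0.0, 0.95]
contact_force: [0.0, -1.1, -0.2]
opening: 0.0367
```

Call:
{"api": "carry_out", "payload": {
  "series": [
    {"jaw":40,"travel":[0.79,-0.22,0.08],"twist":-0.84},
    {"jaw":40,"travel":[0.8,-0.15,0.08],"twist":-0.84},
    {"jaw":40,"travel":[0.81,-0.08,0.08],"twist":-0.84},
    {"jaw":40,"travel":[0.82,0,0.08],"twist":-0.84},
    {"jaw":40,"travel":[0.82,0.07,0.08],"twist":-0.84},
    {"jaw":40,"travel":[0.8,0.14,0.08],"twist":-0.84},
    {"jaw":40,"travel":[0.79,0.21,0.08],"twist":-0.84},
    {"jaw":40,"travel":[0.3,0.1,0.08],"twist":-0.84}
  ]
}}

```text
time: 3.3
tool_pos: [0.5257, 0.2219, 0.1615]
tool_rot: [3.141, -0.0, 1.656]
contact_force: [-0.9, -0.3, 0.2]
opening: 0.0368
```

```bash
python3 - <<'E'
from h import *
s=robot.observe();print(s['time'],np.round(s['tool_pos'],4),np.round(s['tool_rot'],4))
w=robot.read_camera('wrist');cv2.imwrite('pics/w1.png',w);print(np.round(cal('wrist')['tool_from_camera'],3).tolist(),cal('wrist')['intrinsics'])
E
```

```text
3.3 [0.5257 0.2219 0.1615] [ 3.1412e+00 -3.0000e-04  1.6564e+00]
[[-0.0, 0.956, 0.294, 0.08], [1.0, 0.001, -0.001, -0.001], [-0.002, 0.294, -0.956, -0.159], [0.0, 0.0, 0.0, 1.0]] [[364.61960156   0.         318.18725018]
 [  0.         364.61960156 244.65242439]
 [  0.           0.           1.        ]]
```

View pics/w1.png

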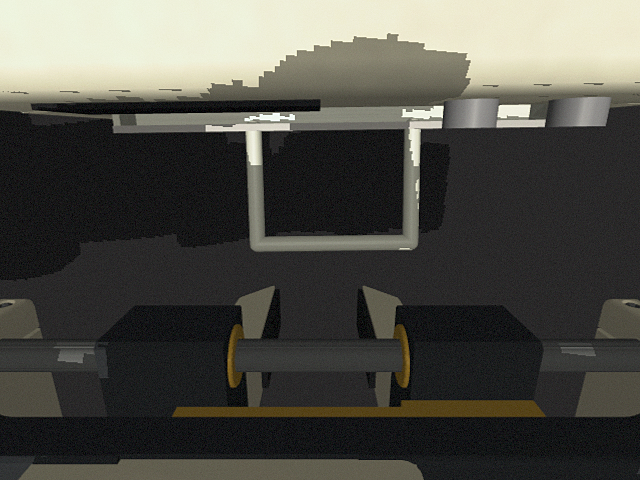

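The wrist view shows the bar from (251,243) to (418,243), parallel to the jaws. The panel top is at row 128.

```bash
python3 - <<'E'
from h import *
s=robot.observe()
for u,z in(((251,243),.045),((418,243),.045),((255,127),.042),((412,127),.042)): print(np.round(at('wrist',u,z,s),4))
b=(at('wrist',(251,243),.045,s)+at('wrist',(418,243),.045,s))/2;print(b)
t=b[:2]+.030*np.array([-.0855,.9963]);print(t);e=go(*t,.09,1.66,2);go(*t,.026,1.66,2,e)
E
```

```text
[0.4722 0.2151 0.045 ]
[0.6031 0.2268 0.045 ]
[0.4715 0.3023 0.042 ]
[0.5849 0.3125 0.042 ]
[0.53765498 0.22095691 0.045     ]
[0.53508998 0.25084591]
([0.226, 0.099, 0.59], np.float64(0.0))
([0.225, 0.1, 0.589], np.float64(0.001))
([0.0, -0.0, 0.534], np.float64(-0.0))
([0.0, -0.0, 0.533], np.float64(-0.0))
```

Call:
{"api": "carry_out", "payload": {
  "series": [
    {"jaw":40,"travel":[0.23,0.1,0.58],"twist":0},
    {"jaw":40,"travel":[0.22,0.1,0.58],"twist":0},
    {"jaw":40,"travel":[0,0,0.54],"twist":0},
    {"jaw":40,"travel":[0,0,0.54],"twist":0},
    {"jaw":40,"travel":[0,0,0],"twist":0},
    {"jaw":40,"travel":[-0.15,0,0],"twist":0},
    {"jaw":40,"travel":[-0.1,0,0],"twist":0},
    {"jaw":40,"travel":[-0.15,0,0],"twist":0}
  ]
}}

```text
time: 4.35
tool_pos: [0.538, 0.2234, 0.0289]
tool_rot: [3.138, -0.001, 1.651]
contact_force: [1.3, 3.7, 1.0]
opening: 0.0365
```

Call:
{"api": "carry_out", "payload": {
  "series": [
    {"jaw":40,"travel":[-0.2,0,0]},
    {"jaw":40,"travel":[-0.25,0,0]},
    {"jaw":40,"travel":[-0.25,0,0]},
    {"jaw":40,"travel":[-0.25,0,0]},
    {"jaw":40,"travel":[-0.25,0,0]},
    {"jaw":40,"travel":[-0.25,0,0]},
    {"jaw":40,"travel":[-0.25,0,0]},
    {"jaw":40,"travel":[-0.2,0,0]}
  ]
}}

```text
invalid input
```

Call:
{"api": "carry_out", "payload": {
  "series": [
    {"jaw":40,"travel":[-0.2,0,0],"twist":0},
    {"jaw":40,"travel":[-0.25,0,0],"twist":0},
    {"jaw":40,"travel":[-0.25,0,0],"twist":0},
    {"jaw":40,"travel":[-0.25,0,0],"twist":0},
    {"jaw":40,"travel":[-0.25,0,0],"twist":0},
    {"jaw":40,"travel":[-0.25,0,0],"twist":0},
    {"jaw":40,"travel":[-0.25,0,0],"twist":0},
    {"jaw":40,"travel":[-0.2,0,0],"twist":0}
  ]
}}

```text
time: 5.35
tool_pos: [0.5472, 0.1088, 0.0283]
tool_rot: [3.139, 0.0, 1.651]
contact_force: [3.0, 4.0, 1.7]
opening: 0.0366
```

Call:
{"api": "carry_out", "payload": {
  "series": [
    {"jaw":40,"travel":[-0.15,0,0],"twist":0},
    {"jaw":40,"travel":[-0.12,0,0],"twist":0},
    {"jaw":40,"travel":[-0.1,0,0],"twist":0},
    {"jaw":40,"travel":[-0.08,0,0],"twist":0},
    {"jaw":40,"travel":[-0.05,0,0],"twist":0},
    {"jaw":40,"travel":[0,0,0],"twist":0}
  ]
}}

```text
time: 6.1
tool_pos: [0.5479, 0.0793, 0.0272]
tool_rot: [-3.14, 0.001, 1.651]
contact_force: [-0.5, -0.2, -0.5]
opening: 0.0369
```

Call:
{"api": "carry_out", "payload": {
  "series": [
    {"jaw":40,"travel":[-0.06,0,0],"twist":0},
    {"jaw":40,"travel":[-0.06,0,0],"twist":0},
    {"jaw":40,"travel":[-0.06,0,0],"twist":0}
  ]
}}

```text
time: 6.48
tool_pos: [0.5489, 0.0689, 0.0272]
tool_rot: [-3.141, -0.0, 1.651]
contact_force: [0.4, 3.3, -0.5]
opening: 0.037
```

Call:
{"api": "carry_out", "payload": {
  "series": [
    {"jaw":40,"travel":[-0.05,0,0],"twist":0},
    {"jaw":40,"travel":[-0.05,0,0],"twist":0},
    {"jaw":40,"travel":[-0.05,0,0],"twist":0}
  ]
}}

```text
time: 6.85
tool_pos: [0.5489, 0.0679, 0.0273]
tool_rot: [-3.141, -0.011, 1.652]
contact_force: [-0.2, 50.8, 0.8]
opening: 0.0368
```

Call:
{"api": "carry_out", "payload": {
  "series": [
    {"jaw":66,"travel":[0.25,0,0],"twist":0},
    {"jaw":66,"travel":[0.25,0,0],"twist":0},
    {"jaw":66,"travel":[0,0,-0.9],"twist":0},
    {"jaw":66,"travel":[0,0,-0.9],"twist":0},
    {"jaw":66,"travel":[0.5,0,-0.8],"twist":0},
    {"jaw":66,"travel":[0.7,0,-0.6],"twist":0},
    {"jaw":66,"travel":[0.7,0,0],"twist":0},
    {"jaw":66,"travel":[0,0,0],"twist":0}
  ]
}}

```text
time: 7.85
tool_pos: [0.5382, 0.2056, 0.2199]
tool_rot: [3.141, 0.0, 1.654]
contact_force: [-0.7, -0.4, 0.2]
opening: 0.0606
```

```bash
python3 - <<'E'
from h import *
s=robot.observe();print(s['time'],np.round(s['tool_pos'],4),np.round(s['tool_rot'],4))
w=robot.read_camera('wrist');cv2.imwrite('pics/w2.png',w)
for q in('carton_a','pot','tray_floor'):
    for r in robot.regions_of('wrist',q)[:4]:
        ys,xs=np.nonzero(r['pixels']);P=np.array([at('wrist',u,.065,s)[:2] for u in zip(xs,ys)],np.float32)*1000
        print(q,round(r['score'],2),np.round(r['xy']),len(xs),cv2.minAreaRect(P))
E
```

```text
7.85 [0.5382 0.2056 0.2199] [3.1407e+00 1.0000e-04 1.6540e+00]
carton_a 0.95 [422. 204.] 7384 ((628.2135620117188, 227.88980102539062), (53.57139205932617, 110.25159454345703), 7.634455680847168)
carton_a 0.87 [215. 193.] 7672 ((446.1326904296875, 221.69789123535156), (54.691993713378906, 108.42790985107422), 11.751221656799316)
carton_a 0.61 [311. 169.] 44580 ((538.8809204101562, 199.9908447265625), (299.1410827636719, 212.1915283203125), 5.548013210296631)
pot 0.86 [321. 206.] 4012 ((540.4095458984375, 224.57225036621094), (64.1806640625, 60.50511932373047), 82.68582153320312)
tray_floor 0.61 [310. 168.] 43324 ((539.4971313476562, 199.4856719970703), (298.6426086425781, 211.3162841796875), 5.681148052215576)
tray_floor 0.29 [426. 206.] 7504 ((628.5878295898438, 227.68978881835938), (54.30195617675781, 111.26933288574219), 7.772213935852051)
```

View pics/w2.png

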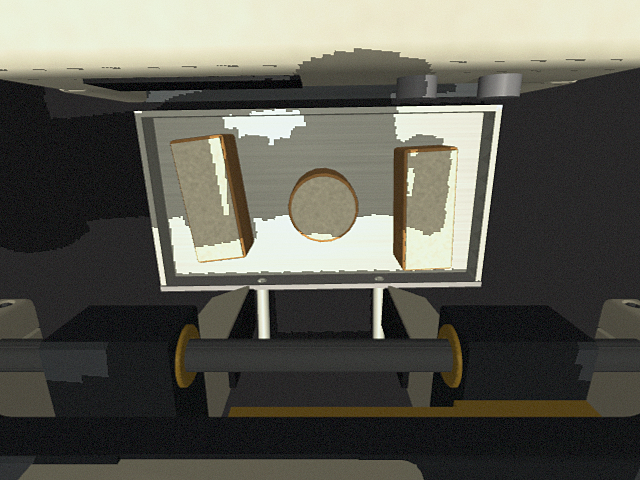

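The wrist view shows three separate packs standing upright. The left carton's top corners are about (171,143), (222,136), (243,257) and (199,262). The pot is centred at (323,207), and the right carton's top runs from (405,148) to (455,269). The tray is clear of the machine head.

```bash
python3 - <<'E'
from h import *
s=robot.observe()
for n,c in(('L',[(171,143),(222,136),(243,257),(199,262)]),('R',[(405,148),(458,147),(452,269),(405,269)]),('P',[(289,206),(357,206),(323,172),(323,240)])):
    P=np.array([at('wrist',u,.065,s)[:2] for u in c]);print(n,np.round(P,3).tolist(),P.mean(0),cv2.minAreaRect(P.astype(np.float32)*1000))
    print(np.degrees([np.arctan2(*(P[i]-P[j])[::-1]) for i,j in((0,3),(1,2))]))
E
```

```text
L [[0.41, 0.264], [0.453, 0.273], [0.472, 0.169], [0.432, 0.161]] [0.44161498 0.2168209 ] ((442.17584228515625, 216.92776489257812), (42.939247131347656, 105.7379379272461), 11.671652793884277)
[101.67164845 100.43451153]
R [[0.604, 0.275], [0.648, 0.28], [0.663, 0.172], [0.62, 0.169]] [0.63359969 0.22419694] ((633.4127807617188, 223.97862243652344), (43.881248474121094, 110.26041412353516), 8.085705757141113)
[98.54535006 98.08571324]
P [[0.511, 0.219], [0.57, 0.224], [0.538, 0.251], [0.543, 0.191]] [0.54015782 0.22106623] ((540.3847045898438, 220.8744659423828), (42.598201751708984, 42.77942657470703), 49.23359680175781)
[138.4568484  -39.95147033]
```

```bash
python3 - <<'E'
from h import *
e=go(.634,.217,.15,1.716,3);e=go(.634,.217,.027,1.716,3,e);e=go(.634,.217,.16,1.716,3,e);print(e);e=go(.5083,-.207,.13,1.538,8,e);go(.5083,-.207,.02,1.538,3,e)
E
```

```text
([0.039, 0.535, 0.384], np.float64(-0.21))
([0.027, 0.536, 0.383], np.float64(-0.21))
([0.015, 0.536, 0.384], np.float64(-0.21))
([0.0, 0.0, 0.683], np.float64(-0.0))
([0.0, 0.0, 0.683], np.float64(-0.0))
([0.0, 0.0, 0.684], np.float64(-0.0))
([0.0, 0.0, -0.739], np.float64(-0.0))
([0.0, 0.0, -0.739], np.float64(-0.0))
([0.0, 0.0, -0.739], np.float64(-0.0))
(np.float64(0.6339949990581774), np.float64(0.21699434886779395), np.float64(0.15999387952876468), np.float64(1.715970634364902))
([-0.836, -0.387, 0.062], np.float64(0.212))
([-0.845, -0.368, 0.063], np.float64(0.212))
([-0.852, -0.349, 0.062], np.float64(0.213))
([-0.86, -0.33, 0.063], np.float64(0.212))
([-0.867, -0.311, 0.062], np.float64(0.213))
([-0.874, -0.292, 0.063], np.float64(0.212))
([-0.88, -0.273, 0.062], np.float64(0.213))
([-0.887, -0.252, 0.063], np.float64(0.212))
([0.0, -0.0, 0.611], np.float64(0.0))
([0.0, -0.0, 0.611], np.float64(0.0))
([0.0, -0.0, 0.611], np.float64(0.0))
```

Call:
{"api": "carry_out", "payload": {
  "series": [
    {"jaw":60,"travel":[0.04,0.53,0.38],"twist":-0.2},
    {"jaw":60,"travel":[0.03,0.54,0.38],"twist":-0.2},
    {"jaw":60,"travel":[0.01,0.54,0.38],"twist":-0.2},
    {"jaw":60,"travel":[0,0,0.5],"twist":0},
    {"jaw":60,"travel":[0,0,0.5],"twist":0},
    {"jaw":60,"travel":[0,0,0],"twist":0}
  ],
  "squeeze": 20
}}

```text
time: 8.8
tool_pos: [0.6327, 0.2163, 0.088]
tool_rot: [-3.135, 0.001, 1.712]
contact_force: [0.2, 0.2, 0.8]
opening: 0.0554
```

```bash
python3 - <<'E'
from h import *
s=robot.observe();print(s['time'],np.round(s['tool_pos'],4),np.round(s['tool_rot'],4),s['opening'])
w=robot.read_camera('wrist');cv2.imwrite('pics/w3.png',w)
E
```

```text
8.8 [0.6327 0.2163 0.088 ] [-3.1352e+00  9.0000e-04  1.7123e+00] 0.05540519831014431
```

View pics/w3.png

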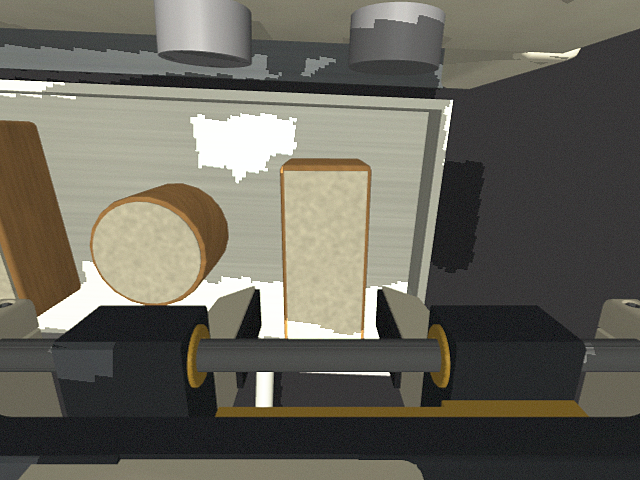

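```bash
python3 - <<'E'
from h import *
s=robot.observe();a=s['tool_rot'][2]
for u in((283,180),(370,180),(285,310),(366,310)):
    d=(at('wrist',u,.065,s)-s['tool_pos'])[:2];print(np.round([d@[np.cos(a),np.sin(a)],d@[np.sin(a),-np.cos(a)]],4))
E
```

```text
[ 0.0574 -0.0188]
[0.0574 0.0248]
[-0.0148 -0.0198]
[-0.0148  0.0255]
```

Call:
{"api": "carry_out", "payload": {
  "series": [
    {"jaw":60,"travel":[0.03,0.05,0.3],"twist":0},
    {"jaw":60,"travel":[0,0,0.4],"twist":0},
    {"jaw":60,"travel":[0,0,0.32],"twist":0},
    {"jaw":60,"travel":[0,0,0],"twist":0},
    {"jaw":20,"travel":[0,0,0],"twist":0},
    {"jaw":20,"travel":[0,0,0],"twist":0},
    {"jaw":20,"travel":[0,0,0],"twist":0}
  ],
  "squeeze": 20
}}

```text
time: 9.72
tool_pos: [0.6373, 0.2204, 0.0307]
tool_rot: [3.14, 0.0, 1.714]
contact_force: [-1.2, -0.0, 2.6]
opening: 0.0461
```

```bash
python3 - <<'E'
from h import *
s=robot.observe();e=(*s['tool_pos'][:2],.15,s['tool_rot'][2]);e=go(.508,-.207,.12,1.538,10,e)
E
```

```text
([-0.674, -0.315, 0.05], np.float64(0.168))
([-0.68, -0.303, 0.05], np.float64(0.168))
([-0.685, -0.291, 0.05], np.float64(0.168))
([-0.69, -0.279, 0.05], np.float64(0.168))
([-0.695, -0.267, 0.05], np.float64(0.168))
([-0.699, -0.255, 0.05], np.float64(0.168))
([-0.704, -0.242, 0.05], np.float64(0.168))
([-0.708, -0.23, 0.05], np.float64(0.168))
([-0.712, -0.217, 0.05], np.float64(0.169))
([-0.715, -0.205, 0.05], np.float64(0.168))
```

Call:
{"api": "carry_out", "payload": {
  "series": [
    {"jaw":20,"travel":[0,0,-0.2],"twist":0},
    {"jaw":20,"travel":[0,0,-0.45],"twist":0},
    {"jaw":20,"travel":[0,0,-0.6],"twist":0},
    {"jaw":20,"travel":[0,0,-0.5],"twist":0},
    {"jaw":20,"travel":[0,0,-0.25],"twist":0}
  ]
}}

```text
time: 10.35
tool_pos: [0.6376, 0.2205, 0.1525]
tool_rot: [3.138, -0.0, 1.714]
contact_force: [-0.0, 0.6, -3.3]
opening: 0.0461
```

Call:
{"api": "carry_out", "payload": {
  "series": [
    {"jaw":20,"travel":[-0.35,-0.15,0.02],"twist":0.1},
    {"jaw":20,"travel":[-0.66,-0.31,0.05],"twist":0.17},
    {"jaw":20,"travel":[-0.68,-0.3,0.05],"twist":0.17},
    {"jaw":20,"travel":[-0.69,-0.29,0.05],"twist":0.17},
    {"jaw":20,"travel":[-0.69,-0.28,0.05],"twist":0.17},
    {"jaw":20,"travel":[-0.7,-0.26,0.05],"twist":0.17},
    {"jaw":20,"travel":[-0.7,-0.25,0.05],"twist":0.17},
    {"jaw":20,"travel":[-0.7,-0.24,0.05],"twist":0.17}
  ]
}}

```text
time: 11.35
tool_pos: [0.5375, -0.1006, 0.1274]
tool_rot: [-3.141, -0.0, 1.578]
contact_force: [0.8, -0.2, -2.0]
opening: 0.0459
```

```bash
python3 - <<'E'
from h import *
e=go(.508,-.207,.10,1.538,4)
E
```

```text
([-0.442, -0.126, 0.114], np.float64(0.096))
([-0.444, -0.122, 0.114], np.float64(0.097))
([-0.445, -0.117, 0.114], np.float64(0.096))
([-0.446, -0.113, 0.114], np.float64(0.097))
```

Call:
{"api": "carry_out", "payload": {
  "series": [
    {"jaw":20,"travel":[-0.45,-0.13,0.11],"twist":0.1},
    {"jaw":20,"travel":[-0.45,-0.12,0.11],"twist":0.1},
    {"jaw":20,"travel":[-0.44,-0.12,0.11],"twist":0.1},
    {"jaw":20,"travel":[-0.4,-0.11,0.11],"twist":0.1},
    {"jaw":20,"travel":[0,0,0],"twist":0}
  ]
}}

```text
time: 11.98
tool_pos: [0.5079, -0.2047, 0.1005]
tool_rot: [-3.14, -0.001, 1.535]
contact_force: [0.4, 0.4, -3.0]
opening: 0.0456
```

```bash
python3 - <<'E'
from h import *
s=robot.observe();print(np.round(s['tool_pos'],4),s['tool_rot'][2]);e=go(.508,-.207,.022,1.538,4)
w=robot.read_camera('wrist');cv2.imwrite('pics/w4.png',w)
E
```

```text
[ 0.5079 -0.2047  0.1005] 1.534587314721965
([-0.01, 0.001, 0.327], np.float64(-0.008))
([-0.01, 0.001, 0.327], np.float64(-0.008))
([-0.009, 0.001, 0.327], np.float64(-0.008))
([-0.01, 0.001, 0.328], np.float64(-0.009))
```

View pics/w4.png

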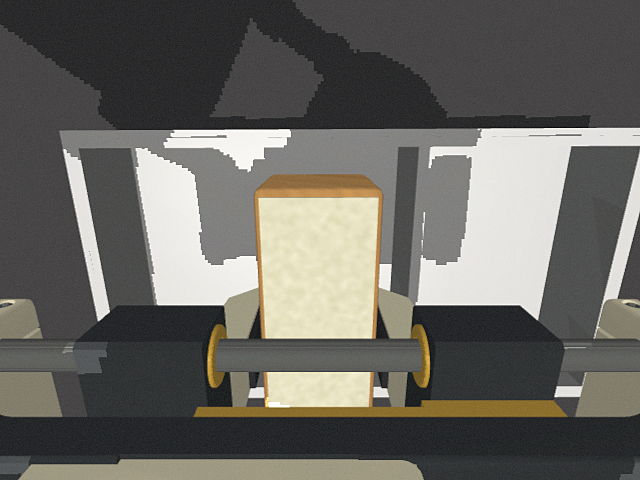

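The carton is held upright over the large compartment. The divider face runs from about (398,148) to (418,148), clear of the right finger, and the walls are clear.

Call:
{"api": "carry_out", "payload": {
  "series": [
    {"jaw":20,"travel":[0,0,0.4],"twist":0},
    {"jaw":20,"travel":[0,0,0.4],"twist":0},
    {"jaw":20,"travel":[0,0,0.25],"twist":0},
    {"jaw":20,"travel":[0,0,0.12],"twist":0},
    {"jaw":20,"travel":[0,0,0.05],"twist":0},
    {"jaw":20,"travel":[0,0,0],"twist":0}
  ]
}}

```text
time: 12.78
tool_pos: [0.5091, -0.2037, 0.0285]
tool_rot: [3.141, 0.0, 1.537]
contact_force: [0.5, 0.1, -2.6]
opening: 0.0457
```

Call:
{"api": "carry_out", "payload": {
  "series": [
    {"jaw":20,"travel":[0,0,0.04],"twist":0},
    {"jaw":20,"travel":[0,0,0.04],"twist":0},
    {"jaw":20,"travel":[0,0,0.03],"twist":0},
    {"jaw":20,"travel":[0,0,0],"twist":0}
  ]
}}

```text
time: 13.28
tool_pos: [0.5087, -0.2035, 0.0214]
tool_rot: [-3.141, -0.0, 1.537]
contact_force: [0.2, -0.5, -2.8]
opening: 0.0459
```

Call:
{"api": "carry_out", "payload": {
  "series": [
    {"jaw":20,"travel":[0,0,0.02],"twist":0},
    {"jaw":20,"travel":[0,0,0.02],"twist":0},
    {"jaw":20,"travel":[0,0,0],"twist":0}
  ]
}}

```text
time: 13.65
tool_pos: [0.5089, -0.2037, 0.0207]
tool_rot: [3.141, 0.001, 1.537]
contact_force: [-5.6, 1.2, 11.5]
opening: 0.0461
```

Call:
{"api": "carry_out", "payload": {
  "series": [
    {"jaw":60,"travel":[0,0,0],"twist":0},
    {"jaw":60,"travel":[0,0,0],"twist":0},
    {"jaw":60,"travel":[0,0,-0.3],"twist":0},
    {"jaw":60,"travel":[0,0,-0.8],"twist":0},
    {"jaw":60,"travel":[0,0,-0.9],"twist":0},
    {"jaw":60,"travel":[0,0,-0.3],"twist":0}
  ]
}}

```text
time: 14.4
tool_pos: [0.5103, -0.2044, 0.1606]
tool_rot: [3.136, 0.003, 1.537]
contact_force: [0.3, 0.4, -0.5]
opening: 0.0552
```

```bash
python3 - <<'E'
from h import *
s=robot.observe();print(s['tool_pos']);
e=go(.442,.210,.14,1.763,8);print(e);e=go(.442,.210,.088,1.763,2,e)
robot.read_camera('scene')
for r in robot.regions_of('scene','carton_a'): print(round(r['score'],2),np.round(r['xy']),at('scene',r['xy'],.055),r['pixels'].sum())
E
```

```text
[ 0.51032895 -0.20437014  0.16063858]
([0.858, -0.171, 0.043], np.float64(-0.27))
([0.862, -0.147, 0.043], np.float64(-0.27))
([0.866, -0.123, 0.043], np.float64(-0.27))
([0.87, -0.098, 0.043], np.float64(-0.269))
([0.872, -0.074, 0.043], np.float64(-0.27))
([0.874, -0.049, 0.043], np.float64(-0.269))
([0.874, -0.024, 0.043], np.float64(-0.27))
([0.875, 0.001, 0.043], np.float64(-0.269))
(np.float64(0.44201162927771936), np.float64(0.2099967373485797), np.float64(0.13999857948311573), np.float64(1.762963492870883))
([0.0, -0.0, 0.433], np.float64(-0.0))
([0.0, -0.0, 0.434], np.float64(-0.0))
0.73 [243. 265.] [ 0.50743621 -0.14609412  0.055     ] 133
0.59 [324. 137.] [0.44308584 0.21186276 0.055     ] 1065
0.59 [362. 175.] [0.57228468 0.19236955 0.055     ] 7982
```

Call:
{"api": "carry_out", "payload": {
  "series": [
    {"jaw":60,"travel":[0.86,-0.17,0.04],"twist":-0.27},
    {"jaw":60,"travel":[0.86,-0.15,0.04],"twist":-0.27},
    {"jaw":60,"travel":[0.87,-0.12,0.04],"twist":-0.27},
    {"jaw":60,"travel":[0.87,-0.1,0.04],"twist":-0.27},
    {"jaw":60,"travel":[0.87,-0.07,0.04],"twist":-0.27},
    {"jaw":60,"travel":[0.87,-0.05,0.04],"twist":-0.27},
    {"jaw":60,"travel":[0.87,-0.02,0.04],"twist":-0.27},
    {"jaw":60,"travel":[0.87,0,0.04],"twist":-0.27}
  ]
}}

```text
time: 15.5
tool_pos: [0.4398, 0.2116, 0.1364]
tool_rot: [-3.14, 0.0, 1.764]
contact_force: [0.7, -0.6, -0.7]
opening: 0.055
```

Call:
{"api": "carry_out", "payload": {
  "series": [
    {"jaw":60,"travel":[0,0,0.45],"twist":0},
    {"jaw":60,"travel":[0,0,0.45],"twist":0},
    {"jaw":60,"travel":[0,0,0],"twist":0}
  ]
}}

```text
time: 15.88
tool_pos: [0.4388, 0.2097, 0.0812]
tool_rot: [-3.135, 0.001, 1.764]
contact_force: [-0.4, -0.3, 0.2]
opening: 0.055
```

```bash
python3 - <<'E'
from h import *
s=robot.observe();print(s['time'],np.round(s['tool_pos'],4),np.round(s['tool_rot'],4),s['opening'])
w=robot.read_camera('wrist');cv2.imwrite('pics/w5.png',w)
E
```

```text
15.875 [0.4388 0.2097 0.0812] [-3.1352e+00  7.0000e-04  1.7636e+00] 0.0550081749225163
```

View pics/w5.png

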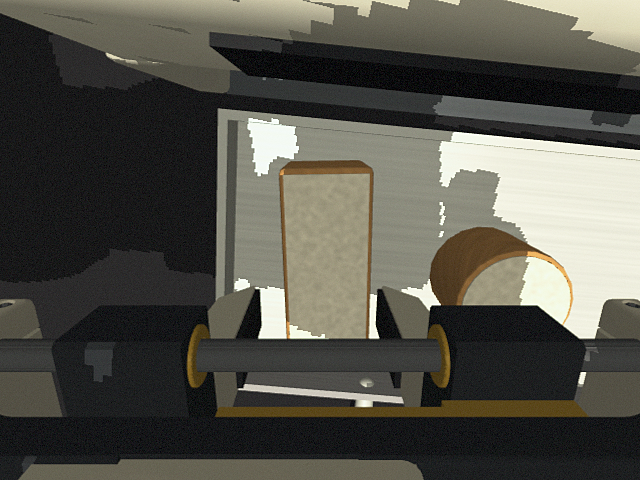

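Call:
{"api": "carry_out", "payload": {
  "series": [
    {"jaw":60,"travel":[0.03,0.06,0.2],"twist":0},
    {"jaw":60,"travel":[0,0,0.35],"twist":0},
    {"jaw":60,"travel":[0,0,0.3],"twist":0},
    {"jaw":60,"travel":[0,0,0],"twist":0},
    {"jaw":20,"travel":[0,0,0],"twist":0},
    {"jaw":20,"travel":[0,0,0],"twist":0},
    {"jaw":20,"travel":[0,0,0],"twist":0}
  ],
  "squeeze": 20
}}

```text
time: 16.8
tool_pos: [0.4445, 0.2127, 0.0335]
tool_rot: [3.14, 0.0, 1.763]
contact_force: [-1.5, -0.6, 2.0]
opening: 0.0457
```

Call:
{"api": "carry_out", "payload": {
  "series": [
    {"jaw":20,"travel":[0,0,-0.2],"twist":0},
    {"jaw":20,"travel":[0,0,-0.45],"twist":0},
    {"jaw":20,"travel":[0,0,-0.6],"twist":0},
    {"jaw":20,"travel":[0,0,-0.5],"twist":0},
    {"jaw":20,"travel":[0,0,-0.25],"twist":0}
  ]
}}

```text
time: 17.42
tool_pos: [0.4447, 0.2129, 0.1554]
tool_rot: [3.138, -0.0, 1.763]
contact_force: [0.0, 0.2, -2.0]
opening: 0.0462
```

```bash
python3 - <<'E'
from h import *
e=go(.4345,-.202,.10,1.538,10)
E
```

```text
([-0.675, -0.149, 0.092], np.float64(0.215))
([-0.679, -0.134, 0.092], np.float64(0.215))
([-0.681, -0.118, 0.092], np.float64(0.215))
([-0.684, -0.103, 0.093], np.float64(0.215))
([-0.686, -0.088, 0.092], np.float64(0.215))
([-0.688, -0.072, 0.093], np.float64(0.215))
([-0.689, -0.057, 0.092], np.float64(0.216))
([-0.691, -0.041, 0.093], np.float64(0.215))
([-0.691, -0.025, 0.092], np.float64(0.216))
([-0.692, -0.01, 0.093], np.float64(0.215))
```

Call:
{"api": "carry_out", "payload": {
  "series": [
    {"jaw":20,"travel":[-0.35,-0.08,0],"twist":0.1},
    {"jaw":20,"travel":[-0.67,-0.14,0.05],"twist":0.21},
    {"jaw":20,"travel":[-0.68,-0.13,0.05],"twist":0.21},
    {"jaw":20,"travel":[-0.68,-0.11,0.05],"twist":0.21},
    {"jaw":20,"travel":[-0.69,-0.1,0.05],"twist":0.21},
    {"jaw":20,"travel":[-0.69,-0.08,0.05],"twist":0.21},
    {"jaw":20,"travel":[-0.69,-0.07,0.05],"twist":0.21},
    {"jaw":20,"travel":[-0.69,-0.06,0.05],"twist":0.21}
  ]
}}

```text
time: 18.42
tool_pos: [0.4354, -0.1008, 0.1326]
tool_rot: [3.141, 0.0, 1.598]
contact_force: [0.6, -0.2, -1.7]
opening: 0.046
```

```bash
python3 - <<'E'
from h import *
e=go(.4345,-.202,.10,1.538,4)
E
```

```text
([-0.422, -0.015, 0.136], np.float64(0.144))
([-0.422, -0.009, 0.136], np.float64(0.143))
([-0.421, -0.003, 0.136], np.float64(0.144))
([-0.422, 0.004, 0.136], np.float64(0.143))
```

Call:
{"api": "carry_out", "payload": {
  "series": [
    {"jaw":20,"travel":[-0.42,-0.01,0.13],"twist":0.14},
    {"jaw":20,"travel":[-0.42,-0.01,0.13],"twist":0.14},
    {"jaw":20,"travel":[-0.42,0,0.13],"twist":0.14},
    {"jaw":20,"travel":[-0.36,0,0.13],"twist":0.14},
    {"jaw":20,"travel":[0,0,0],"twist":0}
  ]
}}

```text
time: 19.05
tool_pos: [0.4347, -0.1976, 0.1008]
tool_rot: [-3.141, 0.0, 1.538]
contact_force: [-0.5, -0.2, -2.1]
opening: 0.0462
```

```bash
python3 - <<'E'
from h import *
e=go(.4345,-.202,.026,1.538,4)
w=robot.read_camera('wrist');cv2.imwrite('pics/w6.png',w)
E
```

```text
([-0.018, -0.0, 0.312], np.float64(0.001))
([-0.018, -0.001, 0.312], np.float64(0.0))
([-0.019, -0.0, 0.312], np.float64(0.001))
([-0.018, -0.001, 0.311], np.float64(0.0))
```

View pics/w6.png

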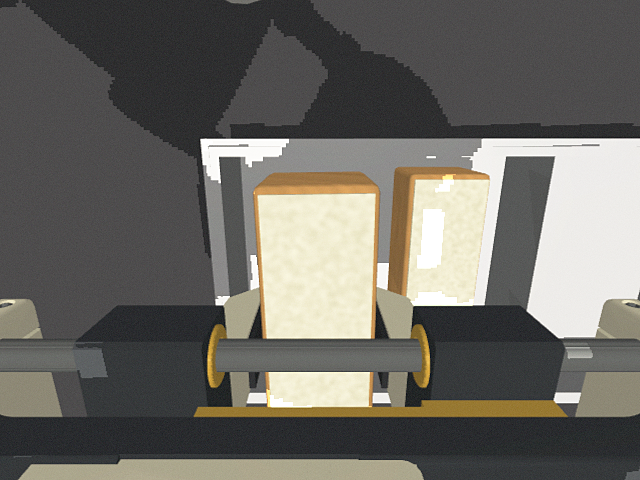

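```bash
python3 - <<'E'
from h import *
s=robot.observe();a=s['tool_rot'][2]
for u,z in(((220,158),.06),((243,158),.005),((412,180),.055),((489,180),.055),((505,158),.058)):
    d=(at('wrist',u,z,s)-s['tool_pos'])[:2];print(u,np.round([d@[np.cos(a),np.sin(a)],d@[np.sin(a),-np.cos(a)]],4))
E
```

```text
(220, 158) [ 0.0669 -0.0536]
(243, 158) [ 0.0634 -0.0523]
(412, 180) [0.0546 0.0512]
(489, 180) [0.0546 0.0941]
(505, 158) [0.0668 0.0998]
```

The second carton is over the large compartment. The left wall is 53 mm off the tool axis and the first carton's near face is 51 mm off, so the fingers (±42 to 46 mm) fit.

Call:
{"api": "carry_out", "payload": {
  "series": [
    {"jaw":20,"travel":[-0.04,0,0.4],"twist":0},
    {"jaw":20,"travel":[0,0,0.4],"twist":0},
    {"jaw":20,"travel":[0,0,0.25],"twist":0},
    {"jaw":20,"travel":[0,0,0.12],"twist":0},
    {"jaw":20,"travel":[0,0,0.05],"twist":0},
    {"jaw":20,"travel":[0,0,0],"twist":0}
  ]
}}

```text
time: 19.85
tool_pos: [0.4352, -0.1989, 0.0279]
tool_rot: [3.141, 0.0, 1.541]
contact_force: [0.0, 0.8, -2.7]
opening: 0.0462
```

Call:
{"api": "carry_out", "payload": {
  "series": [
    {"jaw":20,"travel":[0,0,0.03],"twist":0},
    {"jaw":20,"travel":[0,0,0.02],"twist":0},
    {"jaw":20,"travel":[0,0,0.02],"twist":0},
    {"jaw":20,"travel":[0,0,0],"twist":0}
  ]
}}

```text
time: 20.35
tool_pos: [0.435, -0.1991, 0.0236]
tool_rot: [3.141, 0.0, 1.54]
contact_force: [-1.6, 0.1, 2.2]
opening: 0.0455
```

Call:
{"api": "carry_out", "payload": {
  "series": [
    {"jaw":58,"travel":[0,0,0],"twist":0},
    {"jaw":58,"travel":[0,0,0],"twist":0},
    {"jaw":58,"travel":[0,0,-0.3],"twist":0},
    {"jaw":58,"travel":[0,0,-0.8],"twist":0},
    {"jaw":80,"travel":[0,0,-0.9],"twist":0},
    {"jaw":80,"travel":[0,0,-0.3],"twist":0}
  ]
}}

```text
time: 21.1
tool_pos: [0.4362, -0.1998, 0.1646]
tool_rot: [3.137, 0.003, 1.54]
contact_force: [-0.0, 0.2, -0.6]
opening: 0.0686
```

```bash
python3 - <<'E'
from h import *
e=go(.540,.214,.14,1.66,8);print(e)
E
```

```text
([0.868, 0.19, 0.051], np.float64(-0.143))
([0.865, 0.203, 0.051], np.float64(-0.143))
([0.862, 0.216, 0.051], np.float64(-0.143))
([0.859, 0.229, 0.051], np.float64(-0.143))
([0.856, 0.241, 0.052], np.float64(-0.143))
([0.852, 0.254, 0.051], np.float64(-0.143))
([0.848, 0.267, 0.052], np.float64(-0.143))
([0.844, 0.28, 0.051], np.float64(-0.142))
(np.float64(0.5400147637071192), np.float64(0.21402972582703056), np.float64(0.14001289941295708), np.float64(1.6599769307545789))
```

Call:
{"api": "carry_out", "payload": {
  "series": [
    {"jaw":82,"travel":[0.87,0.19,0.05],"twist":-0.14},
    {"jaw":82,"travel":[0.87,0.2,0.05],"twist":-0.14},
    {"jaw":82,"travel":[0.86,0.22,0.05],"twist":-0.14},
    {"jaw":82,"travel":[0.86,0.23,0.05],"twist":-0.14},
    {"jaw":82,"travel":[0.86,0.24,0.05],"twist":-0.14},
    {"jaw":82,"travel":[0.85,0.25,0.05],"twist":-0.14},
    {"jaw":82,"travel":[0.85,0.27,0.05],"twist":-0.14},
    {"jaw":82,"travel":[0.84,0.28,0.05],"twist":-0.14}
  ]
}}

```text
time: 22.1
tool_pos: [0.5394, 0.2169, 0.1371]
tool_rot: [3.141, 0.0, 1.658]
contact_force: [0.8, -0.3, 0.6]
opening: 0.0754
```

Call:
{"api": "carry_out", "payload": {
  "series": [
    {"jaw":82,"travel":[0,0,0.45],"twist":0},
    {"jaw":82,"travel":[0,0,0.35],"twist":0},
    {"jaw":82,"travel":[0,0,0],"twist":0}
  ]
}}

```text
time: 22.48
tool_pos: [0.538, 0.2149, 0.0876]
tool_rot: [-3.138, 0.001, 1.658]
contact_force: [-0.3, -0.7, 1.2]
opening: 0.0756
```

```bash
python3 - <<'E'
from h import *
s=robot.observe();a=s['tool_rot'][2];print(s['time'],np.round(s['tool_pos'],4),a)
w=robot.read_camera('wrist');cv2.imwrite('pics/w7.png',w)
for r in robot.regions_of('wrist','pot')[:2]:
    ys,xs=np.nonzero(r['pixels']);print(r['score'],xs.min(),xs.max(),ys.min(),ys.max())
E
```

```text
22.475 [0.538  0.2149 0.0876] 1.6578027010923035
0.65 267 382 203 325
```

View pics/w7.png

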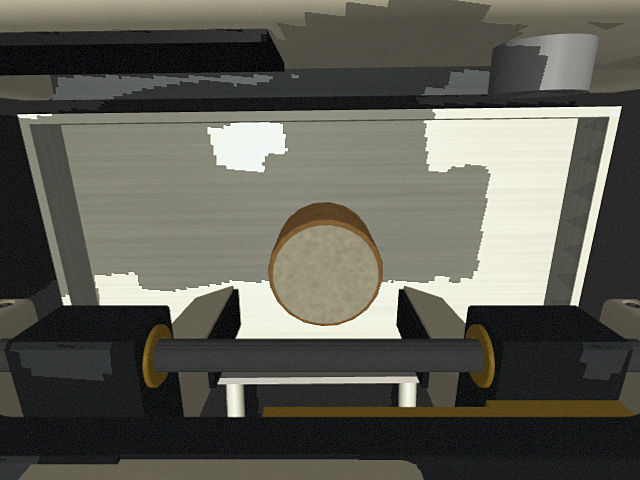

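The pot's top film is centred at about (326,272), with top edge near row 220 and bottom near row 325.

```bash
python3 - <<'E'
from h import *
s=robot.observe();a=s['tool_rot'][2]
for u in((268,272),(382,272),(326,221),(326,325)):
    d=(at('wrist',u,.065,s)-s['tool_pos'])[:2];print(np.round([d@[np.cos(a),np.sin(a)],d@[np.sin(a),-np.cos(a)]],4))
E
```

```text
[ 0.0082 -0.0282]
[0.0081 0.0333]
[0.0364 0.0029]
[-0.024   0.0033]
```

Call:
{"api": "carry_out", "payload": {
  "series": [
    {"jaw":82,"travel":[0.1,0.05,0.2],"twist":0},
    {"jaw":82,"travel":[0,0,0.35],"twist":0},
    {"jaw":82,"travel":[0,0,0.35],"twist":0},
    {"jaw":82,"travel":[0,0,0],"twist":0},
    {"jaw":40,"travel":[0,0,0],"twist":0},
    {"jaw":40,"travel":[0,0,0],"twist":0},
    {"jaw":40,"travel":[0,0,0],"twist":0}
  ],
  "squeeze": 20
}}

```text
time: 23.45
tool_pos: [0.5423, 0.2215, 0.0363]
tool_rot: [3.14, -0.0, 1.657]
contact_force: [-0.4, 0.9, 3.8]
opening: 0.0616
```

Call:
{"api": "carry_out", "payload": {
  "series": [
    {"jaw":40,"travel":[0,0,-0.2],"twist":0},
    {"jaw":40,"travel":[0,0,-0.45],"twist":0},
    {"jaw":40,"travel":[0,0,-0.6],"twist":0},
    {"jaw":40,"travel":[0,0,-0.5],"twist":0},
    {"jaw":40,"travel":[0,0,-0.25],"twist":0}
  ]
}}

```text
time: 24.08
tool_pos: [0.5423, 0.2214, 0.1576]
tool_rot: [3.139, -0.0, 1.657]
contact_force: [0.5, 0.2, -1.9]
opening: 0.0615
```

```bash
python3 - <<'E'
from h import *
e=go(.622,-.209,.10,1.538,10)
E
```

```text
([-0.726, 0.07, 0.096], np.float64(0.114))
([-0.725, 0.079, 0.096], np.float64(0.114))
([-0.724, 0.088, 0.096], np.float64(0.114))
([-0.723, 0.096, 0.096], np.float64(0.114))
([-0.722, 0.105, 0.096], np.float64(0.114))
([-0.721, 0.113, 0.096], np.float64(0.114))
([-0.72, 0.122, 0.096], np.float64(0.114))
([-0.718, 0.131, 0.096], np.float64(0.114))
([-0.716, 0.139, 0.096], np.float64(0.115))
([-0.715, 0.148, 0.096], np.float64(0.114))
```

```bash
python3 - <<'E'
from h import *
e=go(.622,-.209,.11,-.033,17)
E
```

```text
([-0.427, 0.041, 0.047], np.float64(0.95))
([-0.421, 0.084, 0.047], np.float64(0.95))
([-0.411, 0.125, 0.047], np.float64(0.95))
([-0.396, 0.165, 0.047], np.float64(0.95))
([-0.378, 0.204, 0.047], np.float64(0.949))
([-0.356, 0.24, 0.047], np.float64(0.95))
([-0.33, 0.274, 0.046], np.float64(0.949))
([-0.301, 0.306, 0.047], np.float64(0.95))
([-0.269, 0.334, 0.046], np.float64(0.949))
([-0.235, 0.359, 0.047], np.float64(0.95))
([-0.198, 0.381, 0.046], np.float64(0.949))
([-0.159, 0.398, 0.047], np.float64(0.95))
([-0.119, 0.412, 0.046], np.float64(0.949))
([-0.078, 0.422, 0.047], np.float64(0.95))
([-0.035, 0.428, 0.046], np.float64(0.949))
([0.007, 0.429, 0.047], np.float64(0.95))
([0.05, 0.427, 0.046], np.float64(0.949))
```

Call:
{"api": "carry_out", "payload": {
  "series": [
    {"jaw":40,"travel":[-0.43,0.04,0.05],"twist":0.95},
    {"jaw":40,"travel":[-0.42,0.08,0.05],"twist":0.95},
    {"jaw":40,"travel":[-0.41,0.13,0.05],"twist":0.95},
    {"jaw":40,"travel":[-0.4,0.17,0.05],"twist":0.95},
    {"jaw":40,"travel":[-0.38,0.2,0.05],"twist":0.95},
    {"jaw":40,"travel":[-0.36,0.24,0.05],"twist":0.95},
    {"jaw":40,"travel":[-0.33,0.27,0.05],"twist":0.95},
    {"jaw":40,"travel":[-0.3,0.31,0.05],"twist":0.95}
  ]
}}

```text
time: 25.08
tool_pos: [0.5787, 0.0173, 0.1307]
tool_rot: [-3.141, 0.001, 0.858]
contact_force: [0.2, -0.5, -1.1]
opening: 0.0618
```

Call:
{"api": "carry_out", "payload": {
  "series": [
    {"jaw":40,"travel":[-0.27,0.33,0.05],"twist":0.95},
    {"jaw":40,"travel":[-0.24,0.36,0.05],"twist":0.95},
    {"jaw":40,"travel":[-0.2,0.38,0.05],"twist":0.95},
    {"jaw":40,"travel":[-0.16,0.4,0.05],"twist":0.95},
    {"jaw":40,"travel":[-0.12,0.41,0.05],"twist":0.95},
    {"jaw":40,"travel":[-0.08,0.42,0.05],"twist":0.95},
    {"jaw":40,"travel":[-0.04,0.43,0.05],"twist":0.95},
    {"jaw":40,"travel":[0,0.43,0.05],"twist":0.95}
  ]
}}

```text
time: 26.08
tool_pos: [0.6147, -0.1856, 0.1066]
tool_rot: [-3.141, 0.001, 0.062]
contact_force: [0.6, -0.4, -1.5]
opening: 0.0616
```

```bash
python3 - <<'E'
from h import *
s=robot.observe();print(s['time'],np.round(s['tool_pos'],4),s['tool_rot'][2])
e=go(.622,-.209,.09,-.033,3)
E
```

```text
26.075 [ 0.6147 -0.1856  0.1066] 0.06244360195124443
([0.032, 0.133, 0.092], np.float64(0.304))
([0.037, 0.131, 0.092], np.float64(0.304))
([0.04, 0.13, 0.093], np.float64(0.303))
```

Call:
{"api": "carry_out", "payload": {
  "series": [
    {"jaw":40,"travel":[0.03,0.13,0.08],"twist":0.3},
    {"jaw":40,"travel":[0.04,0.13,0.08],"twist":0.3},
    {"jaw":40,"travel":[0.04,0.1,0],"twist":0.2},
    {"jaw":40,"travel":[0,0,0],"twist":0}
  ]
}}

```text
time: 26.58
tool_pos: [0.6227, -0.2061, 0.0978]
tool_rot: [3.141, -0.0, -0.018]
contact_force: [0.1, -0.1, -1.8]
opening: 0.0617
```

```bash
python3 - <<'E'
from h import *
s=robot.observe();print(s['time'],np.round(s['tool_pos'],4),s['tool_rot'][2])
e=go(.622,-.209,.027,-.033,3)
w=robot.read_camera('wrist');a=robot.read_camera('scene')
cv2.imwrite('pics/w8.png',np.hstack([cv2.resize(w,(400,300)),cv2.resize(a[170:410,120:440],(400,300))]))
E
```

```text
26.575 [ 0.6227 -0.2061  0.0978] -0.01755755055699937
([-0.004, 0.016, 0.393], np.float64(0.049))
([-0.004, 0.016, 0.393], np.float64(0.049))
([-0.003, 0.017, 0.393], np.float64(0.049))
```

View pics/w8.png

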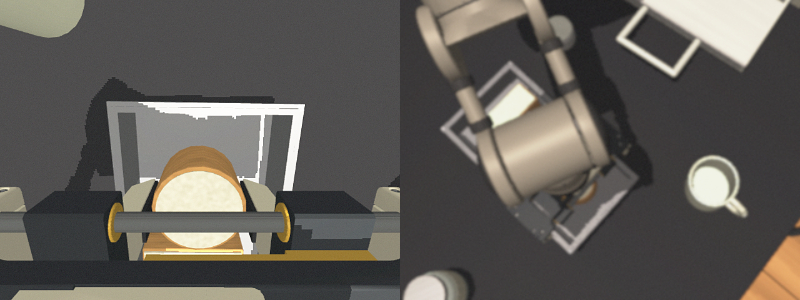

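The pot is upright over the small compartment, and the fingers are clear of both side walls.

Call:
{"api": "carry_out", "payload": {
  "series": [
    {"jaw":40,"travel":[0,0.03,0.35],"twist":0.1},
    {"jaw":40,"travel":[0,0.02,0.35],"twist":0},
    {"jaw":40,"travel":[0,0,0.25],"twist":0},
    {"jaw":40,"travel":[0,0,0.12],"twist":0},
    {"jaw":40,"travel":[0,0,0.05],"twist":0},
    {"jaw":40,"travel":[0,0,0],"twist":0}
  ]
}}

```text
time: 27.42
tool_pos: [0.6227, -0.2093, 0.0309]
tool_rot: [3.141, -0.001, -0.028]
contact_force: [1.2, -1.1, -1.4]
opening: 0.0616
```

Call:
{"api": "carry_out", "payload": {
  "series": [
    {"jaw":40,"travel":[0,0,0.03],"twist":0},
    {"jaw":40,"travel":[0,0,0.02],"twist":0},
    {"jaw":40,"travel":[0,0,0.02],"twist":0},
    {"jaw":40,"travel":[0,0,0],"twist":0}
  ]
}}

```text
time: 27.92
tool_pos: [0.6225, -0.2093, 0.0264]
tool_rot: [3.141, -0.0, -0.028]
contact_force: [-0.4, 0.4, -0.9]
opening: 0.0615
```

Call:
{"api": "carry_out", "payload": {
  "series": [
    {"jaw":40,"travel":[0,0,0.02],"twist":0},
    {"jaw":40,"travel":[0,0,0],"twist":0}
  ]
}}

```text
time: 28.18
tool_pos: [0.6225, -0.2093, 0.0263]
tool_rot: [3.141, -0.001, -0.028]
contact_force: [-2.6, 1.6, 6.5]
opening: 0.0618
```

Call:
{"api": "carry_out", "payload": {
  "series": [
    {"jaw":80,"travel":[0,0,0],"twist":0},
    {"jaw":80,"travel":[0,0,0],"twist":0},
    {"jaw":80,"travel":[0,0,-0.3],"twist":0},
    {"jaw":80,"travel":[0,0,-0.8],"twist":0},
    {"jaw":80,"travel":[0,0,-0.9],"twist":0},
    {"jaw":80,"travel":[0,0,-0.9],"twist":0},
    {"jaw":80,"travel":[-0.7,0.7,-0.5],"twist":0},
    {"jaw":80,"travel":[-0.7,0.7,0],"twist":0}
  ]
}}

```text
time: 29.18
tool_pos: [0.5393, -0.2894, 0.2318]
tool_rot: [3.137, -0.007, -0.026]
contact_force: [0.1, -0.6, -0.0]
opening: 0.0729
```

Call:
{"api": "carry_out", "payload": {
  "series": [
    {"jaw":80,"travel":[-0.7,0.7,0],"twist":0},
    {"jaw":80,"travel":[-0.7,0.7,0],"twist":0},
    {"jaw":80,"travel":[-0.7,0.7,0],"twist":0},
    {"jaw":80,"travel":[-0.7,0.7,0],"twist":0},
    {"jaw":80,"travel":[-0.7,0.4,0],"twist":0},
    {"jaw":80,"travel":[-0.5,0.2,0],"twist":0},
    {"jaw":80,"travel":[0,0,0],"twist":0},
    {"jaw":80,"travel":[0,0,0],"twist":0}
  ]
}}

```text
time: 30.18
tool_pos: [0.2936, -0.4853, 0.2282]
tool_rot: [3.141, -0.001, -0.029]
contact_force: [0.4, -0.1, -0.3]
opening: 0.0735
```

```bash
python3 - <<'E'
from h import *
s=robot.observe();print(s['time'],np.round(s['tool_pos'],4))
a=robot.read_camera('scene');cv2.imwrite('pics/s9.png',a)
for q,z in(('tote',.06),('mug',.05),('jar',.05),('tin',.025),('carton_a',.055),('pot',.055),('tray_grip',.045)):
    for r in robot.regions_of('scene',q)[:3]: print(q,round(r['score'],2),np.round(r['xy']),np.round(at('scene',r['xy'],z),3))
E
```

```text
30.175 [ 0.2936 -0.4853  0.2282]
tote 0.66 [236. 300.] [ 0.55  -0.215  0.06 ]
mug 0.58 [368. 316.] [ 0.788 -0.057  0.05 ]
mug 0.55 [354. 167.] [0.546 0.197 0.05 ]
jar 0.62 [149. 407.] [ 0.561 -0.486  0.05 ]
tin 0.97 [244. 195.] [ 0.385 -0.015  0.025]
carton_a 0.7 [230. 280.] [ 0.509 -0.19   0.055]
carton_a 0.55 [205. 260.] [ 0.437 -0.193  0.055]
pot 0.69 [256. 324.] [ 0.616 -0.223  0.055]
pot 0.39 [147. 407.] [ 0.558 -0.488  0.055]
tray_grip 0.82 [353. 167.] [0.542 0.199 0.045]
```

View pics/s9.png

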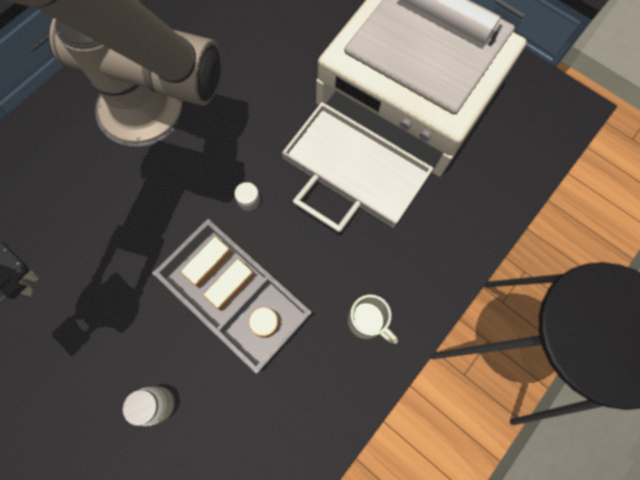

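The final view shows both cartons flat side by side in the large compartment at (205,260) and (229,283), and the pot at (263,322) in the small one. The tray is empty and fully out, with its bar from about (296,200) to (340,228). The mug, jar, tin and tote have not moved.

```bash
python3 - <<'E'
from h import *
print(at('scene',(296,200),.045),at('scene',(340,228),.045))
print(robot.hand_in())
E
```

```text
[0.49362974 0.04796015 0.045     ] [0.61525887 0.06063381 0.045     ]
the job is handed in; nothing more can be done
None
```

I pulled the tray out to its end stop, moved the three packs into the tote and handed the job in at about 30 s of the 69 s allowed.

- **Tray:** I hooked the handle bar and pulled until the wrist force rose to about 51 N with no further movement. The last picture puts the bar about 167 mm further out than at the start, which fits it having begun about 11 mm open.
- **Cartons:** both stand upright side by side on the floor of the large compartment. I lowered each one in millimetre steps until the wrist felt the floor (about 2 to 12 N) before opening the jaws.
- **Pot:** it stands upright in the small compartment, lowered the same way (about 6.5 N at contact).
- **Bystanders:** the mug, jar and tin show no movement beyond a few millimetres, which is within measuring error. In the last picture the tote's rim corners are in the same place as at the start. The arm was clear of everything at hand-in.

**Where the last checks disagreed:** the image networks put the tote's centre about 22 mm off its first value in x. I put this down to the packs now covering part of the tote. They also gave some wrong second matches, such as the tray as a mug and the jar as a pot, which I ruled out against the picture.

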